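# Pump up the pressure jar until its indicator pin pops out

### The arm

A 6-joint arm with a two-finger parallel gripper is mounted at the origin on the work surface. World frame = base frame: x ahead of the robot, y to its left, z up, the work surface at z = 0. Lengths are in m, angles in rad, forces in N, time in s.
With the tool pointing down it reaches from about 0.35 to 0.975 m from the base axis. Payload 7.1 kg.
Tool frame: the origin (TCP) lies midway between the tips of the shut fingers; the grasp point (between the pads) lies 19 mm behind it; z points along the fingers, x is the direction in which the jaws open and shut, and the axes are right-handed (so a half turn about z gives the same grasp; the last joint's range is limited). The gripper opens to 88 mm and grips with 3 to 60 N. Pads are 20 mm wide; open, the fingers measure 115 mm over their backs; the gripper's body (75 mm by 178 mm) begins 61 mm behind the grasp point.
Start: joints at [1.319, 0.423, 1.63, -0, 1.089, -0.019], TCP at [0.144, 0.608, 0.223] pointing down, gripper open.
Joint ranges: [-3, 3], [-0.9, 2.11], [0.09, 2.58], [-1.31, 4.45], [0.11, 2.69], [-2.54, 2.54]. Speed limits (rad/s): [2.39, 2.39, 3.01, 3.14, 3.14, 3.14].

### API

Orientations are given as a unit quaternion [w, x, y, z].
In Python, from station import move_pose, movel, movej, command_gripper, wait, inverse_kinematics, read_camera, camera_info, MotionError, job_done, get_time, get_joint_pos, get_qvel, get_effort, get_tcp_pos, get_ee_rot, get_ft_force, get_ft_torque, get_grip_width gives the robot as it stands. Calls block until the motion is done:
- move_pose(position, orientation): joint-space move of the TCP to a pose.
- movel(position, frame=None, v=0.15, until_force=None): straight line of the TCP; frame=None keeps the orientation; v is the mean speed in m/s. With until_force (N) it stops when the force on the tool has changed by that much, and returns True; else False.
- movej(angles): joint-space move.
- command_gripper(opening): opening from 0.0 (shut) to 1.0 (fully open); the grip force is fixed at half the most; returns when the fingers have stopped.
- wait(seconds).
- inverse_kinematics(position, orientation): joint angles nearest the present ones, or None.
- read_camera(name): name is "side" or "top" or "wrist"; returns the picture (480x640x3 uint8, red, green, blue); there is no depth.
- camera_info(name): a dict with "intrinsics" (3x3 intrinsics, pixels), "T" (4x4, takes a point from camera to world coordinates); the wrist camera has in their place "tool_from_camera" (4x4, takes a point from camera to tool coordinates, whose origin is the TCP and whose axes are the tool frame's). Camera axes: x right, y up, looking along -z (the intrinsics and any distortion apply to the point x, -y, -z); pixel columns grow to the right and rows downward; lengths in m; the calibration is good to about 2 mm. A picture is of the moment at which its call begins: read the wrist's pose just before it. camera_info takes no time and is no camera call.
A pose or a line that the arm cannot do raises MotionError and nothing moves.
- job_done(): hands the job in, once; it reports no verdict.
Readings, each from a call of its own:
- get_time(): time.
- get_joint_pos(): joint angles.
- get_qvel(): joint speeds.
- get_effort(): joint torques, N m.
- get_tcp_pos(): TCP position.
- get_ee_rot(): TCP orientation.
- get_ft_force(): force on the tool from outside, world axes, zero at the start.
- get_ft_torque(): the same for the moment, N m.
- get_grip_width(): opening from 0.0 (shut) to 1.0 (fully open).
Only numpy, scipy, OpenCV 4.12 (cv2) and the standard library are available. Lean on these libraries where they do the work, as an engineer would, in place of code of your own. Each camera call takes 0.05 s, during which the arm holds its last target.

### The job

Bring the feed jar up to pressure: push the knob of the hand pump on its lid down with your fingertips in full strokes, letting it spring right back up each time, and keep pumping until the small steel indicator pin on the same lid stands fully out, then leave the knob up and move clear. Only push the knob: do not touch the pin, and neither lift nor shift the stirrer jar or the loose things on the table.

Things in the scene. Friction and masses are not known exactly. Their poses are not given: they have to be found in the camera images.
- plunger_top (a point): Centre of the top face of the pump's knob (it moves down with the knob). The knob is black, round and nearly flat-topped, 40 mm across and 14 mm thick, on a steel rod with a bare coil spring below it, standing on the black lid of the pump jar; at rest its top is 224 mm above the table, pushed right down 194 mm, still 40 mm above the lid and higher than everything else on that lid. Push it straight down.
- plunger_travel (a joint): How far the pump knob is pushed down, m: 0 up, 0.030 at its stop. The spring pushes back with 4.5 N at the top, 9 N at the stop, and pumping adds about 4 N; it returns by itself. A full stroke (right up to the stop) feeds most air, shorter ones less, and the last must go down at least 26 mm to bring the pin right out. After that a relief valve makes further strokes harmless.
- pin_travel (a joint): How far the indicator pin stands out, m: 0 sunk (tip 2 mm above its boss), 0.013 to 0.015 fully out (0.0115 and more counts). It stays sunk through the first strokes, may rise part of the way (up to 10 mm: not yet fully out) in the last but one and pops out in the last; it stays put between strokes. The starting charge is hidden: 4 to 7 full strokes.
- pin_top (a point): Tip of the indicator pin: a plain steel pin 10 mm across in a black boss 22 mm across and 12 mm high, on the lid of the pump jar 54 mm from the pump's axis, right across the lid's middle. Tip 168 mm above the table when sunk, 183 mm fully out.
- indicator_pin: The same pin as a body (for the rule that nothing may touch it); its origin is on its axis, 160 mm below the sunk tip.
- pump_jar: The feed jar: clear jar 100 mm across with a ribbed black screw lid 108 mm across, top face 154 mm above the table; clamped fast in its white holder by three thumb screws, so it does not move. Carries the pump (knob, spring, aluminium gland, barrel seen through the wall), the indicator pin and a small brass outlet with black cap. Origin: centre of its underside, z up; in its frame the pump's axis is at x = -22 mm, the pin's at x = +32 mm, the outlet at (8, 37) mm.
- pump_stand: Fixed white printed cup holder of the pump jar, 116 mm across, 62 mm high, floor 8 mm thick, screwed to a 120 mm length of 40 mm aluminium profile on its +x side. Origin: centre of its underside.
- stir_jar: Bystander: a like jar with the same lid, loose in a like holder, but with a black funnel (rim 209 mm above the table, 72 mm wide) and a grey motor on the lid instead of pump and pin; 0.9 kg. Origin: centre of its underside.
- gear_motor: Bystander: loose steel geared motor standing on end, shaft up, 40 mm wide and 78 mm high. Origin: centre of its underside.
- omni_wheel: Bystander: loose black roller wheel lying flat, 63 mm across, 27 mm high. Origin: centre of its underside.
- screwdriver: Bystander: loose screwdriver, 170 mm long, lying on the table. Origin at about its middle, along its own x.

How it is judged:
By the outcome, as a careful person would: the job done as asked, in the order asked, and still so for the second after the job is handed in, with the robot touching nothing.
It also fails if it takes over 42 s, if anything falls off the work surface, if the arm or the gripper's body presses on something with over 40 N, if the wrist force passes 120 N, or if a joint passes its speed limit or range.

## Working session

There is one attempt and no reset: what is moved stays moved. The work goes in short steps, each a Python script; the robot and the scene stay as the last script left them, time stands still between calls to the robot, and variables do not carry over. Pictures are saved under pics/ and viewed, and the job is handed in when it is done.

```bash
mkdir -p pics
python3 - <<'E'
from station import *
import cv2
for n in ["side","top","wrist"]:
    im=read_camera(n); cv2.imwrite(f"pics/{n}0.png",im[:,:,::-1])
    print(n,camera_info(n))
print(get_time(),get_tcp_pos(),get_ee_rot())
E
```

```text
side {'intrinsics': array([[444.01960293,   0.        , 309.95448076],
       [  0.        , 444.01960293, 236.67537022],
       [  0.        ,   0.        ,   1.        ]]), 'T': array([[-0.94861769,  0.13971378, -0.2839094 ,  0.3292514 ],
       [-0.31600032, -0.46473496,  0.8271428 ,  0.73660195],
       [-0.01637937,  0.87435775,  0.4850054 ,  0.58919604],
       [ 0.        ,  0.        ,  0.        ,  1.        ]])}
top {'intrinsics': array([[549.22951527,   0.        , 327.42223867],
       [  0.        , 549.22951527, 238.17414415],
       [  0.        ,   0.        ,   1.        ]]), 'T': array([[ 0.01990788,  0.98623857, -0.16412546,  0.4295817 ],
       [-0.99975728,  0.02118641,  0.00604301, -0.02206402],
       [ 0.00943708,  0.16396532,  0.98642096,  1.10438312],
       [ 0.        ,  0.        ,  0.        ,  1.        ]])}
wrist {'intrinsics': array([[359.45997846,   0.        , 320.20038555],
       [  0.        , 359.45997846, 238.3243539 ],
       [  0.        ,   0.        ,   1.        ]]), 'tool_from_camera': array([[ 9.99999754e-01,  3.21896745e-04,  6.23932939e-04,
        -7.75307538e-04],
       [ 4.75436180e-04, -9.64399276e-01, -2.64450015e-01,
        -7.35442104e-02],
       [ 5.16594876e-04,  2.64450246e-01, -9.64399191e-01,
        -1.61476330e-01],
       [ 0.00000000e+00,  0.00000000e+00,  0.00000000e+00,
         1.00000000e+00]])}
0.15 [0.14405908 0.60776328 0.22209219] [ 3.44167740e-04  7.84440110e-01  6.20204306e-01 -4.63154205e-04]
```

View pics/side0.png

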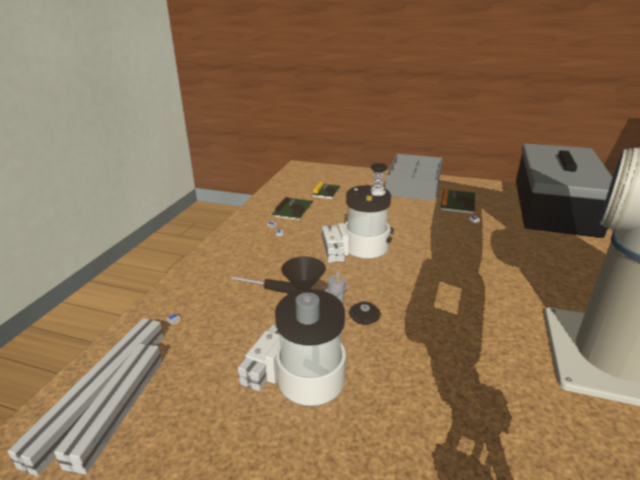

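View pics/top0.png

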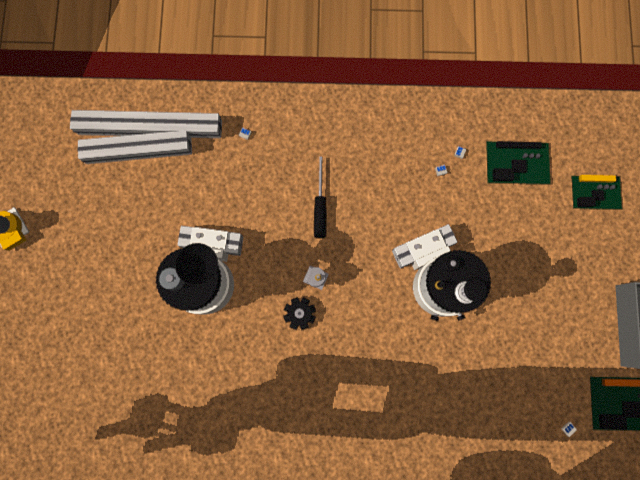

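The side view shows the pump jar at about (368,220) with its knob at (379,168). In the top view its lid is at about (458,281). The stirrer jar is at (190,278) in the top view. I'll zoom in on both.

Run:
```python
import cv2,numpy as np
a=cv2.imread("pics/top0.png")[225:330,390:510]; b=cv2.imread("pics/side0.png")[150:270,310:430]
a=cv2.resize(a,(400,350),interpolation=cv2.INTER_CUBIC);b=cv2.resize(b,(350,350),interpolation=cv2.INTER_CUBIC)
cv2.imwrite("pics/z0.png",np.hstack([np.clip(a*1.8,0,255).astype(np.uint8),b]))
```

```text
(no output)
```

View pics/z0.png

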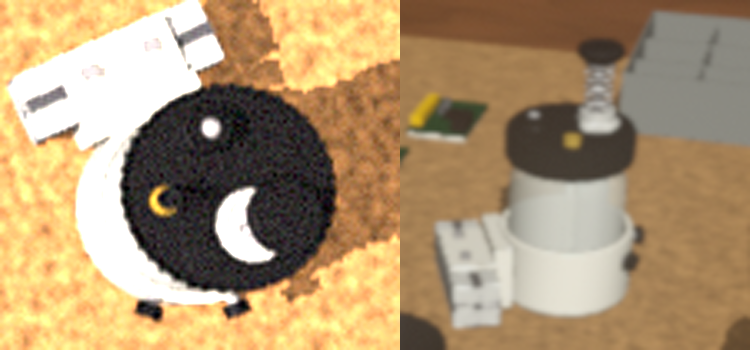

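```bash
cat > h.py <<'E'
import numpy as np
def plane(K,T,uv,z):
    d=np.linalg.inv(K)@[uv[0],uv[1],1]; d=T[:3,:3]@(d*[1,-1,-1]); o=T[:3,3]
    return o+d*(z-o[2])/d[2]
def proj(K,T,P):
    p=np.linalg.inv(T)@np.append(P,1); p=K@(p[:3]*[1,-1,-1]); return p[:2]/p[2]
E
python3 - <<'E'
from station import *
from h import *
import cv2
c=camera_info("top");s=camera_info("side")
g=lambda c,uv,z:plane(c["intrinsics"],c["T"],uv,z)
im=read_camera("top")[:,:,::-1]
m=(im.max(2)<45).astype(np.uint8); m[:230]=0;m[:,:405]=0;m[330:]=0;m[:,500:]=0
n,l,st,ce=cv2.connectedComponentsWithStats(m)
i=1+st[1:,4].argmax();cn=max(cv2.findContours((l==i).astype(np.uint8),0,1)[0],key=cv2.contourArea)
print(st[i],cv2.minEnclosingCircle(cn))
L=g(c,(458.4,281.7),.154);P=g(c,(453.3,263.1),.168);K1=g(c,(472.5,291.6),.224);K2=g(s,(378.9,165.8),.224)
print("lid",L,"pin",P,"knob",K1,K2)
u=(L-P)[:2];print(np.linalg.norm(u),"knob from pin+lid",P[:2]+54*u/np.linalg.norm(u)/1000)
E
```

```text
[ 426  250   65   63 2767] ((458.2045593261719, 281.6298828125), 32.245845794677734)
lid [ 0.51604052 -0.25665611  0.154     ] pin [ 0.54659838 -0.245031    0.168     ] knob [ 0.49425245 -0.26172266  0.224     ] [ 0.49602603 -0.26080468  0.224     ]
0.03269443638029649 knob from pin+lid [ 0.49612727 -0.2642317 ]
```

Three estimates of the knob position agree within about 3 mm. I'll shut the gripper, move above the knob and check with the wrist camera.

Run:
```python
from station import *
from h import *
import cv2
q=get_ee_rot(); p=get_tcp_pos()
command_gripper(0.0)
movel([p[0],p[1],0.36],v=0.25)
# TCP 0.1 m above; keep j5 style: rotate yaw along with base
from scipy.spatial.transform import Rotation as R
R0=R.from_quat([q[1],q[2],q[3],q[0]])
k=np.array([.4957,-.2624])
dy=np.arctan2(k[1],k[0])-np.arctan2(p[1],p[0])
x=R.from_euler('z',dy)*R.from_euler('x',np.pi)  # placeholder
Rn=R.from_euler('z',dy)*R0; a=Rn.as_quat(); Q=[a[3],*a[:3]]
print(Q,inverse_kinematics([*k,.33],Q))
move_pose([*k,.33],Q)
print(get_time(),get_tcp_pos(),get_ee_rot(),get_joint_pos(),get_ft_force(),get_grip_width())
cv2.imwrite("pics/w1.png",read_camera("wrist")[:,:,::-1])
```

```text
[np.float64(-0.00010620672936167432), np.float64(0.9705118450813499), np.float64(-0.24105308774013684), np.float64(-0.00039518080724361735)] [-5.08070679e-01  2.20402606e-01  1.66154814e+00 -1.77823875e-06
  1.26046031e+00 -2.11685141e-02]
5.525 [ 0.49603057 -0.26184807  0.33001876] [-1.68775153e-04  9.70635486e-01 -2.40554757e-01 -3.64414958e-04] [-5.06999810e-01  2.20428116e-01  1.66147260e+00  1.42424718e-04
  1.26048361e+00 -2.11686118e-02] [ 0.00318273  0.53486675 -0.51553065] 0.007111720392293099
```

View pics/w1.png

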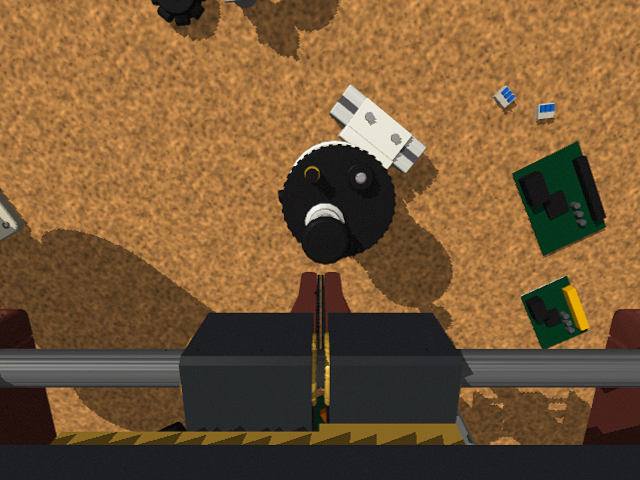

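The wrist view shows the knob at about (325,241), the pin at (361,178) and the outlet at (312,175). The pin is well clear of the shut fingers.

```bash
cat >> h.py <<'E'
from scipy.spatial.transform import Rotation as R
def wristT(ci,p,q):
    T=np.eye(4);T[:3,:3]=R.from_quat([q[1],q[2],q[3],q[0]]).as_matrix();T[:3,3]=p
    return T@ci["tool_from_camera"]
E
python3 - <<'E'
from station import *
from h import *
import cv2
im=cv2.imread("pics/w1.png"); c=cv2.resize(im[130:280,260:410],(600,600),interpolation=cv2.INTER_CUBIC)
cv2.imwrite("pics/w1z.png",np.clip(c*3.,0,255).astype(np.uint8))
ci=camera_info("wrist");T=wristT(ci,get_tcp_pos(),get_ee_rot())
print(plane(ci["intrinsics"],T,(325,241),.224),plane(ci["intrinsics"],T,(361,178),.168))
print(proj(ci["intrinsics"],T,[.4957,-.2624,.224]))
E
```

```text
[ 0.49614839 -0.26705074  0.224     ] [ 0.54488788 -0.24467486  0.168     ]
[321.6824255 236.1270005]
```

View pics/w1z.png

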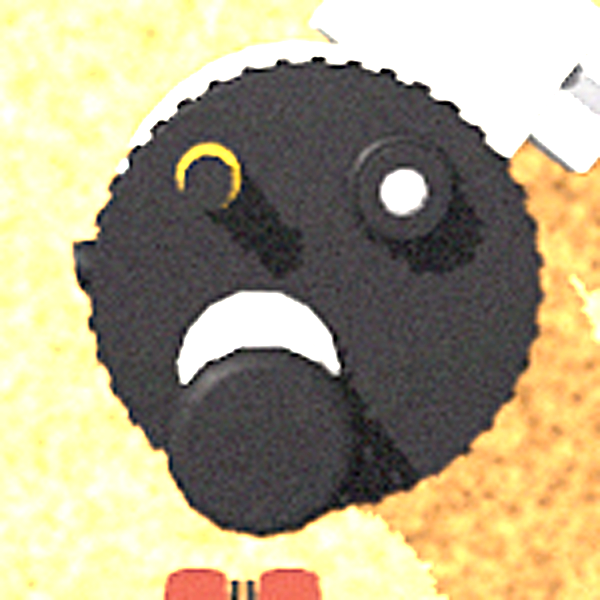

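Averaging the estimates puts the knob at (0.496, -0.265). I'll do a first slow stroke, check the stop height and the force, and take pictures.

Run:
```python
from station import *
from h import *
import cv2
k=[.496,-.265]
movel([*k,.236],v=0.15); print(get_time(),get_tcp_pos(),get_ft_force())
cv2.imwrite("pics/a_up0.png",read_camera("wrist")[:,:,::-1])
r=movel([*k,.190],v=0.05,until_force=22)
print(r,get_time(),get_tcp_pos(),get_ft_force())
a=read_camera("wrist")[:,:,::-1];s=read_camera("side")[:,:,::-1]
movel([*k,.236],v=0.12); print(get_time(),get_tcp_pos(),get_ft_force())
b=read_camera("wrist")[:,:,::-1]
cv2.imwrite("pics/a_dn1.png",a);cv2.imwrite("pics/a_up1.png",b)
s=cv2.resize(s[140:230,320:440],(400,300),interpolation=cv2.INTER_CUBIC)
cv2.imwrite("pics/a1.png",np.vstack([np.hstack([cv2.resize(a,(400,300)),cv2.resize(b,(400,300))]),np.hstack([s,cv2.resize(cv2.imread("pics/a_up0.png"),(400,300))])]))
```

```text
6.35 [ 0.49651333 -0.26521376  0.23667821] [-0.38503048 -0.32792488 -0.15673494]
True 7.2167 [ 0.49650524 -0.26527651  0.19451076] [-2.47125165  1.37239847  8.62195491]
7.8167 [ 0.4956221  -0.26479883  0.23527572] [ 0.05151683 -0.29613717 -0.39625888]
```

View pics/a1.png

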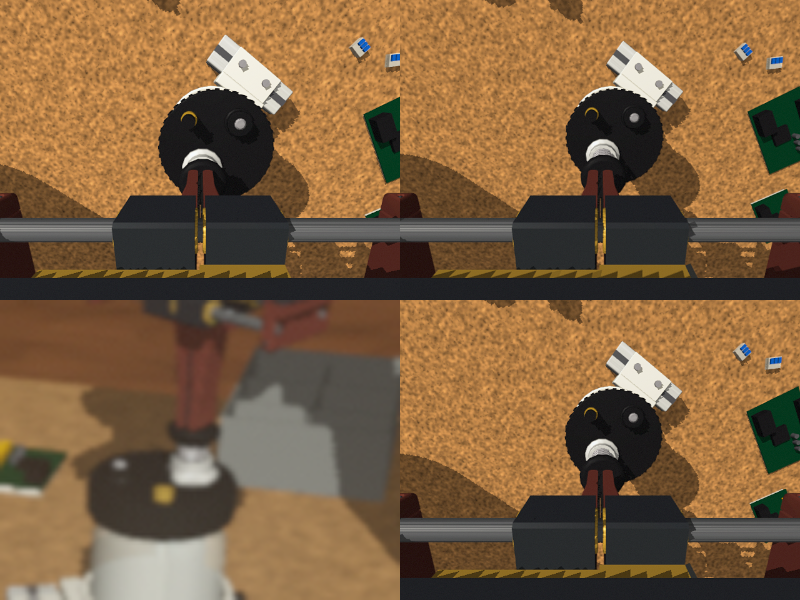

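The stroke reached the stop (TCP z 0.1945) and the knob came back up, with the fingertips centred on it. The pin shows in the wrist view at about (374,187) and is still sunk. I'll keep pumping and measure the pin after each stroke.

```bash
cat >> h.py <<'E'
import cv2
from station import *
k=[.496,-.265]
ci=camera_info("wrist")
def pin(im,p,q):
    """bright grey blob near the pin's predicted line; returns pixel, height fitted from PIN xy"""
    T=wristT(ci,p,q);K=ci["intrinsics"]
    zs=np.arange(.160,.195,.0005)
    uv=np.array([proj(K,T,[*PIN,z]) for z in zs]); lo=uv.min(0)-12; hi=uv.max(0)+12
    x0,y0=lo.astype(int);x1,y1=hi.astype(int)
    c=im[y0:y1,x0:x1].astype(int); m=((c.min(2)>95)&(c.max(2)-c.min(2)<30)).astype(np.uint8)
    n,l,st,ce=cv2.connectedComponentsWithStats(m)
    if n<2: return None
    i=1+st[1:,4].argmax(); w=ce[i]+[x0,y0]
    d=np.linalg.norm(uv-w,axis=1); return w.round(1),st[i].tolist(),zs[d.argmin()].round(4),d.min().round(1)
PIN=np.array([.5457,-.2449])
E
cat > pump.py <<'E'
from h import *
import sys
for i in range(int(sys.argv[1])):
    r=movel([*k,.190],v=0.05,until_force=22); z=get_tcp_pos()[2]
    movel([*k,.236],v=0.12)
    p,q=get_tcp_pos(),get_ee_rot();im=read_camera("wrist")
    cv2.imwrite(f"pics/p{get_time():.2f}.png",im[:,:,::-1])
    print(r,z.round(4),get_time(),p.round(4),get_ft_force().round(1),pin(im,p,q))
E
python3 - <<'E'
from h import *
T=wristT(ci,get_tcp_pos(),get_ee_rot())
print(pin(cv2.imread("pics/a_up1.png"),get_tcp_pos(),get_ee_rot()),[proj(ci["intrinsics"],T,[*PIN,z]) for z in (.168,.178,.182)])
E
python3 pump.py 2; ls pics
```

```text
(array([374.2, 187.6]), [4, 6, 15, 14, 157], np.float64(0.16), np.float64(1.5)) [array([377.55440626, 188.85577141]), array([380.05649143, 191.03968925]), array([381.12027453, 191.96820076])]
True 0.1945 9.225 [ 0.4956 -0.2648  0.2351] [-0.2  0.5 -0.6] (array([374.5, 187.7]), [5, 6, 14, 14, 157], np.float64(0.16), np.float64(0.9))
True 0.1945 10.5833 [ 0.4956 -0.2648  0.2351] [ 0.4 -0.3 -0.1] (array([374.6, 187.7]), [5, 6, 15, 14, 158], np.float64(0.16), np.float64(0.8))
a1.png
a_dn1.png
a_up0.png
a_up1.png
p10.58.png
p9.22.png
side0.png
top0.png
w1.png
w1z.png
wrist0.png
z0.png
```

```bash
cat >> pump.py <<'E'
s=read_camera("side")[:,:,::-1]
n=int(get_time()*100);cv2.imwrite(f"pics/v{n}.png",np.hstack([cv2.resize(s[150:225,330:405],(400,400),interpolation=cv2.INTER_CUBIC),cv2.resize(np.ascontiguousarray(im[130:230,310:410,::-1]),(400,400),interpolation=cv2.INTER_CUBIC)]));print(n)
E
python3 pump.py 1
```

```text
True 0.1945 11.9417 [ 0.4956 -0.2648  0.2351] [ 0.7  0.7 -0.5] (array([374.6, 187.7]), [5, 6, 15, 14, 158], np.float64(0.16), np.float64(0.7))
1199
```

View pics/v1199.png

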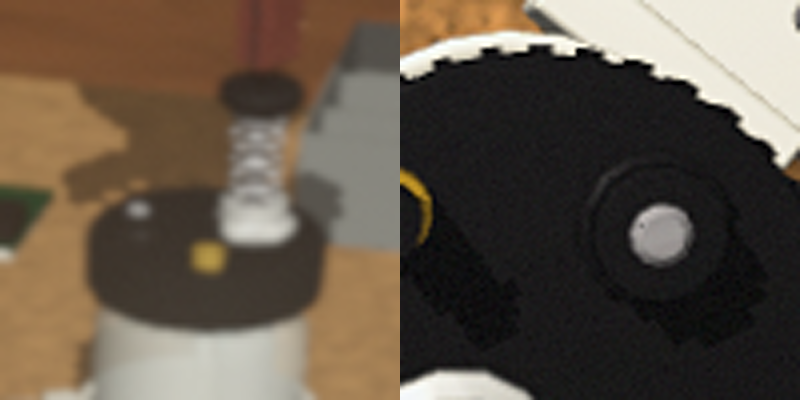

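```bash
python3 pump.py 1
```

```text
True 0.1945 13.35 [ 0.4956 -0.2648  0.2351] [ 0.2  0.7 -0.3] (array([375.2, 188.4]), [5, 7, 16, 14, 172], np.float64(0.163), np.float64(0.9))
1340
```

After 4 strokes the side view (left) shows the pin sunk at (138,210) and the knob fully up. After stroke 5 the blob has moved slightly.

View pics/v1340.png

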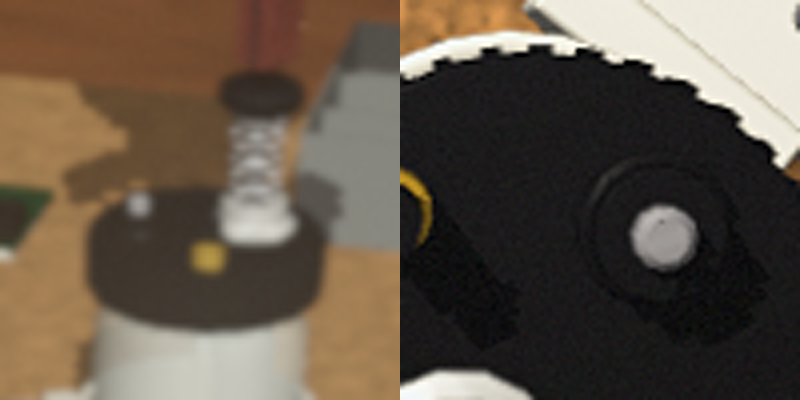

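```bash
python3 pump.py 1
```

```text
True 0.1945 14.7583 [ 0.4956 -0.2648  0.2351] [ 0.1 -0.7  0. ] (array([376.9, 189.7]), [5, 7, 19, 17, 230], np.float64(0.17), np.float64(0.7))
1480
```

After stroke 5 the pin was partly out. After stroke 6 it has moved much further, with a larger and more shifted blob.

View pics/v1480.png

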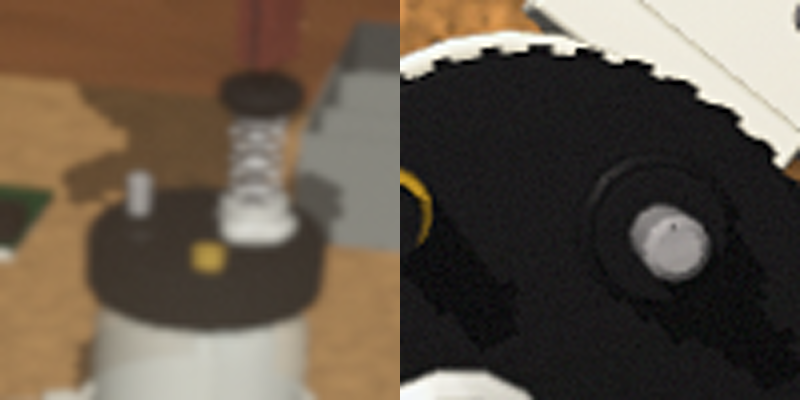

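```bash
python3 pump.py 1
```

```text
True 0.1944 16.1583 [ 0.4956 -0.2648  0.2351] [-1.   0.2 -0.2] (array([376.9, 189.7]), [5, 7, 19, 17, 230], np.float64(0.17), np.float64(0.7))
1620
```

After stroke 6 the pin stands tall: its tip in the side view went from row about 202 to 172. One extra harmless stroke changed nothing, which fits the relief valve. I'll retreat and check.

Run:
```python
from h import *
movel([*k,.36],v=0.2)
move_pose([.40,-.05,.38],get_ee_rot())
S=camera_info("side");f=lambda z:proj(S["intrinsics"],S["T"],[*PIN,z])
print("rows z .168/.180/.183",f(.168),f(.180),f(.183), get_time(),get_qvel().round(3),get_ft_force().round(2))
s=read_camera("side")[:,:,::-1];t=read_camera("top")[:,:,::-1]
b=cv2.imread("pics/side0.png")
for n,im in(("before",b),("after",s)):
    col=im[170:200,353:358].max(2).mean(1); print(n,col.round().astype(int).tolist())
cv2.imwrite("pics/f.png",np.hstack([cv2.resize(s,(400,300)),cv2.resize(t,(400,300))]))
d=cv2.absdiff(t,cv2.imread("pics/top0.png")).max(2); print("diff stir/motor/wheel/driver",(d[225:330,150:240]>40).sum(),(d[260:292,300:330]>40).sum(),(d[295:330,280:320]>40).sum(),(d[155:240,310:330]>40).sum())
```

```text
rows z .168/.180/.183 [355.99198355 188.01052325] [356.16055553 183.39938535] [356.20298498 182.23876514] 17.9167 [-0.016  0.013 -0.011 -0.001  0.002  0.001] [ 0.11 -0.37  0.52]
before [163, 161, 161, 160, 163, 166, 165, 165, 165, 166, 167, 167, 167, 166, 164, 153, 121, 95, 113, 125, 99, 72, 66, 69, 70, 68, 65, 66, 66, 66]
after [157, 150, 139, 133, 134, 145, 153, 158, 160, 161, 162, 161, 158, 159, 155, 150, 145, 136, 129, 118, 89, 66, 63, 65, 66, 63, 62, 62, 62, 63]
diff stir/motor/wheel/driver 0 0 849 0
```

View pics/f.png

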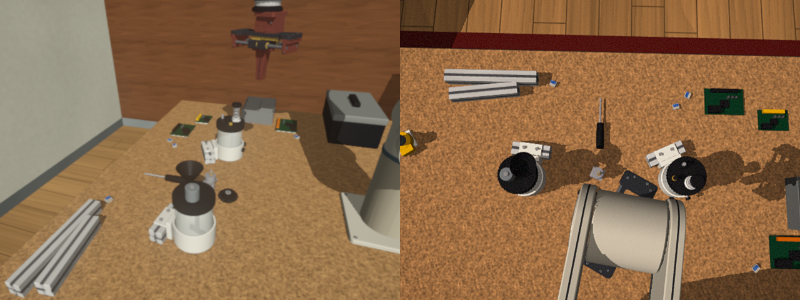

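The pin tip has risen about 5.6 px in the side view, where 4.6 px corresponds to 12 mm, so it stands out roughly 14 mm. The knob is up and the arm is clear. In the top view the arm hides the wheel, but the side view shows it in place.

```bash
python3 -c "
from station import *
wait(0.3);job_done();print(get_time())"
```

```text
the job is handed in; nothing more can be done
the job is handed in; nothing more can be done
```

The feed jar is up to pressure and the job is handed in at about 18 s of the 42 s allowed. I gave the knob seven strokes with the shut fingertips, each ending about 29.5 mm down (TCP z 0.1945 m).

- **Pin:** it began to rise on stroke 5 and popped out on stroke 6. An extra seventh stroke left it unchanged, as the relief valve should. From the side view it stands out about 14 mm.
- **Pin height from the wrist camera:** this reading came out too low, because that camera looks almost straight down the pin. I used it only to see change and relied on the side view for the height.
- **Knob and arm:** the knob was back up and the arm was well clear at the end.
- **Other things on the table:** the stirrer jar, geared motor and screwdriver showed no pixel change in the top view. The arm hid the wheel in that view, so I checked it only by eye in the side view, where it looked undisturbed.

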